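# Weigh a fossil vertebra on the sprung hook balance

## Task

Lift the metal weighing tray with the fossil vertebra in it off the foam pad by its black grip, hang the peak of its wire bail on the hook of the spring balance, and let it down slowly and gently with the hook until the spring carries the whole weight and the pointer has settled; only then let go, so that the pointer stays put as the fingers leave. The pointer must creep to its reading, never plunge or spring back (no faster than about 5 cm a second), and the load must not be pressed or jerked onto the hook. Leave the fossil in the tray, the tray hanging free, and the glue bottle, jar and cardboard tray where they are.

Things in the scene. Friction and masses are not known exactly. Their poses are not given: they have to be found in the camera images.
- stand: Fixed grey bench balance: base plate 10 mm thick, 130 mm wide, from 165 mm in front (-x) to 55 mm behind the column axis; column 40 (x) by 44 mm, 250 mm high. Origin: on the bench under the column's axis. Its -x is the way the hook points; its -y side has the white graduated plate. Place and yaw vary.
- hook_seat (a point): Lowest point of the hook, on top of its wire, 120 mm in front of the column axis, 219 mm above the bench when unloaded; sinks with the carriage. Axes as stand. Hook: one 8 mm steel wire in a vertical plane, a level arm from the column (top 18 mm above the seat, ending 24 mm behind, +x of, the seat), a slope down to the 8 mm long bottom, then up 45 degrees to the free end.
- hook_end (a point): Top of the hook's upturned free end, 18 mm in front (-x) of and 14 mm above hook_seat. Axes as stand.
- carriage (a joint): Pointer and hook carriage of the spring balance: metres it has sunk from its unloaded place, 0 unloaded, stop at 0.09. Spring 130 N/m (preload about 0.1 N, friction 0.03 N, light damping 2.2 N s/m: a dropped load bounces). The loaded tray, weight not known (about 2.9 to 8.2 N), settles somewhere from 0.020 to 0.063.
- basket: Loose aluminium weighing tray 110 (x) by 90 mm (y), rim 24 mm high, walls 3 mm, 0.20 kg empty. A bail of 8 mm wire stands over its middle in its y-z plane: uprights at y = +/-44.5 mm to 105 mm, then sloping up to a peak in the middle at 125 mm (wire centre), where a black square grip stands. Origin: centre of the underside. Yaw varies. May hang either way round, bail across the hook.
- bail_peak (a point): Underside of the bail wire at its peak, the point that belongs in the hook's seat; 121 mm above the tray's underside. Axes as basket.
- grip (a point): Point to grip: in the black upright square grip (16 x 16 mm, from 130 to 174 mm above the tray's underside, faces along the tray's x and y), 161 mm above the tray's underside, 40 mm above bail_peak. Axes as basket.
- fossil: Loose brown fossil vertebra about 40 x 56 x 52 mm high, lying in the tray near its middle; mass unknown, about 0.10 to 0.63 kg. Origin: centre of its underside.
- pad: Fixed dark grey foam pad 200 x 160 x 16 mm on which the tray stands at the start. Origin: centre of the underside.
- glue: Bystander: white squeeze bottle with a conical nozzle, 52 mm across, 135 mm high, loose. Origin: centre of the underside.
- jar: Bystander: small lidded jar, 44 mm across, 60 mm high, loose. Origin: centre of the underside.
- cardtray: Bystander: empty open cardboard tray 160 x 120 x 45 mm, loose. Origin: centre of the underside.
Not all that is in view belongs to the job. What is meant by the basket is not yellow, and is the larger of those in its own colour. There is more than one size of the fossil; the one meant has the size given above.

How it is judged:
On the way, in this order (a step that is already met when the one before it is completed fails the run):
1. the tray is lifted clear of the pad (height (world z) of basket above 0.05 m and value of joint carriage below 0.003 m), for 0.2 s.
2. the bail lies on the hook and draws the pointer down while the gripper still holds the grip (value of joint carriage above 0.004 m and contact force between the fingers and basket above 0.5 N and horizontal distance between bail_peak and hook_seat below 0.015 m), for 0.2 s.
At the end, for the whole second after the job is handed in: The tray hangs by the peak of its bail in the hook's seat (within 10 mm sideways, -6 to +10 mm in height), upright within 0.25 rad and at rest (under 0.04 m/s), its underside over 25 mm above the bench, the pointer down more than 15 mm and settled (under 10 mm/s), the fossil still lying in the tray (value of joint carriage above 0.015 m and velocity of joint carriage between -0.01 and 0.01 m/s and horizontal distance between bail_peak and hook_seat below 0.01 m and z of bail_peak in the frame of hook_seat between -0.006 and 0.01 m and height (world z) of basket above 0.025 m and angle between basket's own z axis and vertical below 0.25 rad and linear speed of basket below 0.04 m/s and x of fossil in the frame of basket between -0.05 and 0.05 m and y of fossil in the frame of basket between -0.04 and 0.04 m and z of fossil in the frame of basket between -0.002 and 0.04 m); the robot touches nothing.
It fails at once if the pointer plunges or springs back (faster than 0.06 m/s) (velocity of joint carriage above 0.06 m/s or velocity of joint carriage below -0.06 m/s).
It fails at once if let go before the spring carries the load: with the fingers off the tray, the pointer still runs (faster than 0.045 m/s) (value of joint carriage above 0.01 m and contact force between the fingers and basket below 0.05 N and (velocity of joint carriage above 0.045 m/s or velocity of joint carriage below -0.045 m/s)).
It fails at once if the load is pressed or jerked onto the balance (over 12 N) (contact force between basket and stand above 12 N).
It fails at once if glue bottle, jar or cardboard tray disturbed (over 30 mm) (distance of any of glue, jar, cardtray from where it was at the start of the episode above 0.03 m).
It also fails if it takes over 61 s, if anything falls off the work surface, if the arm or the gripper's body presses on something with over 40 N, if the wrist force passes 120 N, or if a joint passes its speed limit or range.

## Robot

A 7-joint arm with a two-finger parallel gripper is mounted at the origin on the work surface. World frame = base frame: x ahead of the robot, y to its left, z up, the work surface at z = 0. Lengths are in m, angles in rad, forces in N, time in s.
With the tool pointing down it reaches from about 0.4 to 0.9 m from the base axis. Payload 5.5 kg.
Tool frame: the origin (TCP) lies at the very end of the fingers, on their centre line; the grasp point (between the pads) lies 19 mm behind it; z points along the fingers, y is the line along which they close (so a half turn about z gives the same grasp; the last joint's range is limited). The gripper opens to 92 mm and grips with 3 to 60 N. Pads are 19 mm wide; open, the fingers measure 130 mm over their backs; the gripper's body (75 mm by 190 mm) begins 47 mm behind the grasp point.
Start: joints at [-0.99, 0.501, -0.427, 1.55, 0.221, 1.138, -0.21], TCP at [0.203, 0.617, 0.19] pointing down, gripper open.
Joint ranges: [-2.88, 2.88], [-0.31, 2.03], [-1.54, 1.56], [0.2, 2.42], [-1.41, 4.55], [0.19, 2.02], [-2.57, 2.57]. Speed limits (rad/s): [2.57, 2.57, 3.14, 3.14, 3.14, 3.14, 3.14].

## Interface

Orientations are given as a unit quaternion [w, x, y, z].
In Python, from bench import status, optics, robot gives the robot as it stands.
- The arm moves only by the tool servo_tool, never from a script. Its argument "plan" is a list of rows, each an object with "travel": the shift along the world's x, y, z in m, a list of three; "yaw": the turn about the world's z in rad. A call has 1 to 20 rows; each row shifts and turns the commanded pose from where the row before left it; what a row does not reach is not made up. A row lasts 1/10 s, in which the tool goes at most 50 mm and 8.59 degrees, less where a joint would pass 70% of its speed; a pose out of reach is approached as far as the arm can. A call is refused whole if a number of a shift passes 0.05 or a number of a turn 0.15, either way. A call with a gripper value outside its range is refused whole. "jaw" is the finger opening in m, from 0 to 0.0918, set as the call begins (left out, the last holds). The fingers move at their own pace and stop on an object; "newtons" is the grip in N (left out, the last holds). Time passes only in rows, so rows that do not move let the fingers close. It gives the time, the measured TCP pose, the force, the opening and the grip force at its end, in the units of the state.
- status.get_obs(): the state, without advancing time (a new reading comes with each control period).
- optics.capture(name): name is "scene" or "top" or "wrist"; returns a dict with "img" (400x640x3 uint8, red, green, blue), "z_map" (400x640 float32, m along the optical axis (not along the pixel's ray), 0 where there is no reading), "fovy" (degrees; the focal length in pixels is half the picture's height over the tangent of half this angle, whatever the lens; pixels are square), "cx", "cy" (the principal point, pixels), "position" and "attitude" of the camera in the world. Camera axes: x right, y up, looking along -z (the intrinsics and any distortion apply to the point x, -y, -z); pixel columns grow to the right and rows downward; lengths in m; the calibration is good to about 2 mm. A picture is of the moment at which its call begins.
- robot.hand_in(): hands the job in; it is judged then, once.
The state is a dict: "time": time; "q": joint angles; "joint_velocities": joint speeds; "joint_efforts": joint torques, N m; "eef_pos": TCP position; "eef_rot": TCP orientation; "contact_force": force on the tool from outside, world axes, zero at the start; "torque": the same for the moment, N m; "grip_width": finger opening in m; "finger_force": force on a finger pad.
Only numpy, scipy, OpenCV 4.12 (cv2) and the standard library are available. Lean on these libraries where they do the work, as an engineer would, in place of code of your own. Each camera call takes 0.05 s, during which the arm holds its last target. There are 200 camera calls.

## Working session

There is one attempt and no reset: what is moved stays moved. The work goes in short steps, Python scripts to look and compute and a tool call to move; the robot and the scene stay as the last step left them, time stands still between calls to the robot, and variables do not carry over. Pictures are saved under pics/ and viewed, at most 10 in all, crops included, and the job is handed in when it is done.

Besides the shell and the picture viewer there is one more tool, called after "Emit:" as name(argument=value, ...), one argument or row to a line, values as JSON. servo_tool: Moves the arm, as the interface text tells. Its arguments: {"type":"object","properties":{"plan":{"type":"array","items":{"type":"object","properties":{"travel":{"type":"array","items":{"type":"number"}},"yaw":{"type":"number"}}}},"jaw":{"type":"number"},"newtons":{"type":"number"}},"required":["plan"]}

```bash
mkdir -p pics; cat > h.py <<'E'
import numpy as np, cv2
from scipy.spatial.transform import Rotation as R
from bench import status, optics, robot
def cap(n):
    d=optics.capture(n); np.savez(f'{n}.npz',**{k:np.array(v) for k,v in d.items()}); return d
def pts(d):
    z=d['z_map']; h,w=z.shape; f=h/2/np.tan(np.radians(float(d['fovy']))/2)
    v,u=np.mgrid[:h,:w]
    p=np.stack([(u-d['cx'])/f*z,-(v-d['cy'])/f*z,-z],-1)
    q=np.array(d['attitude']); P=p@R.from_quat(np.r_[q[1:],q[0]]).as_matrix().T+d['position']
    P[z==0]=np.nan; return P
def save(n,img): cv2.imwrite('pics/'+n+'.png',img[...,::-1])
E
python3 - <<'E'
from h import *
for n in['scene','top']:
    d=cap(n); save(n+'0',d['img']); print(n,{k:v for k,v in d.items() if k not in('img','z_map')})
print(status.get_obs())
E
```

```text
scene {'fovy': 49.7769719392364, 'cx': 320.6139445176218, 'cy': 197.02007526034564, 'position': array([ 1.11269581, -0.0575216 ,  1.03063738]), 'attitude': array([0.64231926, 0.18449626, 0.21213952, 0.71301047])}
top {'fovy': 42.35181533180385, 'cx': 318.28118798136313, 'cy': 201.93852807763042, 'position': array([ 0.34302738, -0.15816095,  1.34114001]), 'attitude': array([ 0.7143135 ,  0.05839951, -0.05307022, -0.6953627 ])}
{'time': 0.1, 'q': array([-0.98978446,  0.50176327, -0.4267986 ,  1.5513492 ,  0.22084204,
        1.13828724, -0.21027043]), 'joint_velocities': array([-0.00152437, -0.00097947, -0.00034296, -0.00288112,  0.00065428,
       -0.00026684, -0.00039698]), 'joint_efforts': array([-1.01686700e-02, -5.67868924e+01, -5.83830535e+00, -2.79914725e+01,
       -6.90578576e-02,  2.40109116e-02,  2.35361000e-05]), 'eef_pos': array([0.20295424, 0.6167739 , 0.18937403]), 'eef_rot': array([-1.50152168e-04,  1.58194272e-01,  9.87407621e-01, -8.60078241e-04]), 'contact_force': array([ 0.1503218 ,  0.37104666, -0.32252781]), 'torque': array([-0.01139938,  0.00527226, -0.02701142]), 'finger_force': 0.0, 'grip_width': 0.09162816459377425}
```

View pics/scene0.png

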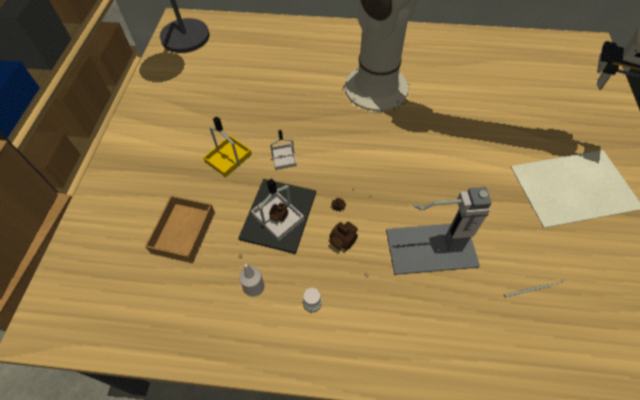

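View pics/top0.png

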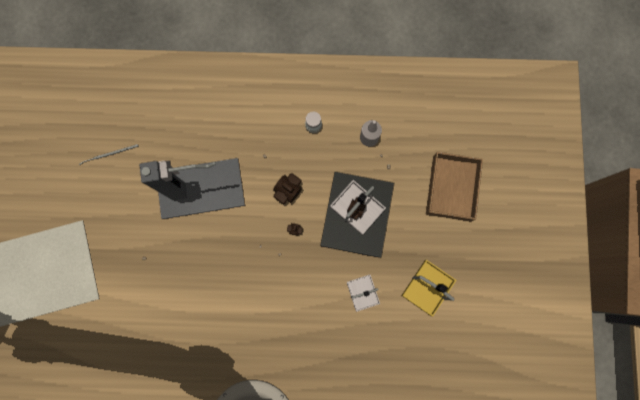

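The tray candidates in the top view are the yellow one at (430,287), a small grey one at (363,292), and the larger grey one on the pad with the fossil at (358,207). I choose the last. The stand is at (190,185), with its hook pointing toward the tray. Next I take a close crop and measure.

```bash
python3 - <<'E'
from h import *
D={n:dict(np.load(n+'.npz')) for n in['scene','top']}
P={n:pts(D[n]) for n in D}
a=cv2.resize(D['scene']['img'][165:260,225:325],(480,456),interpolation=cv2.INTER_CUBIC)
b=cv2.resize(D['top']['img'][165:265,315:400],(0,0),fx=4.56,fy=4.56,interpolation=cv2.INTER_CUBIC)[:456,:310]
save('crop1',np.hstack([a,b]))
A=np.concatenate([P[n].reshape(-1,3) for n in P]); S=np.repeat([0,1],400*640)
C=np.concatenate([D[n]['img'].reshape(-1,3) for n in P]).astype(int)
np.savez('cloud.npz',A=A,S=S,C=C)
def at(n,u,v): return P[n][v,u].round(3)
for n,u,v in[('top',358,207),('scene',271,186),('scene',420,207),('scene',478,195),('top',155,170),('top',371,130),('top',313,120),('top',288,190),('top',455,188),('scene',252,268)]: print(n,u,v,at(n,u,v))
E
```

```text
top 358 207 [ 0.535 -0.245  0.07 ]
scene 271 186 [ 0.556 -0.244  0.185]
scene 420 207 [0.602 0.099 0.222]
scene 478 195 [0.577 0.218 0.25 ]
top 155 170 [0.577 0.208 0.25 ]
top 371 130 [ 0.727 -0.273  0.092]
top 313 120 [ 0.76  -0.126  0.06 ]
top 288 190 [ 0.575 -0.069  0.063]
top 455 188 [ 0.603 -0.504  0.002]
scene 252 268 [ 0.722 -0.273  0.076]
```

View pics/crop1.png

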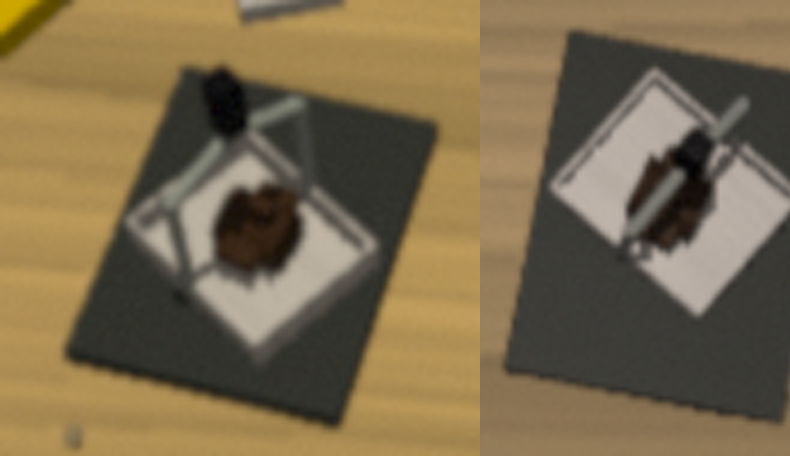

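The crop shows the large grey metal tray with the single brown fossil. The black grip is at scene (271,186), and the bail runs diagonally. Now the fine measurement of the grip, bail, stand and hook.

```bash
python3 - <<'E'
from h import *
c=np.load('cloud.npz'); A,S,C=c['A'],c['S'],c['C']
def sel(x0,x1,y0,y1,z0,z1,s=None):
    m=(A[:,0]>x0)&(A[:,0]<x1)&(A[:,1]>y0)&(A[:,1]<y1)&(A[:,2]>z0)&(A[:,2]<z1)
    if s is not None: m&=S==s
    return m
for s in(0,1):
    m=sel(.45,.65,-.35,-.15,.15,.2,s); a=A[m]; print('grip',s,len(a),a.mean(0).round(4),a.min(0).round(4),a.max(0).round(4))
    t=a[a[:,2]>a[:,2].max()-.004]; print(' top',len(t),t.mean(0).round(4),t.min(0).round(4),t.max(0).round(4))
    a=A[sel(.45,.65,-.35,-.15,.112,.148,s)]; v=np.linalg.svd(a[:,:2]-a[:,:2].mean(0))[2][0]
    print('bail',s,len(a),a.mean(0).round(4),np.arctan2(v[1],v[0]), a.min(0).round(3),a.max(0).round(3))
    m=sel(.45,.65,-.35,-.15,.03,.046,s); a=A[m]; r=cv2.minAreaRect(a[:,:2].astype(np.float32)*1000); print('tray rim',s,r)
    m=sel(.45,.75,0,.28,.006,.014,s); r=cv2.minAreaRect(A[m][:,:2].astype(np.float32)*1000); print('base',s,r)
    m=sel(.45,.75,.13,.28,.244,.256,s); r=cv2.minAreaRect(A[m][:,:2].astype(np.float32)*1000); print('coltop',s,r)
    a=A[sel(.5,.7,.03,.2,.2,.245,s)]
    v=np.linalg.svd(a[:,:2]-a[:,:2].mean(0))[2][0]; print('hook',s,len(a),a.mean(0).round(4),np.arctan2(v[1],v[0]))
    print(a[np.argsort(a[:,1])][::max(1,len(a)//25)].round(3).tolist())
E
```

```text
grip 0 109 [ 0.5495 -0.2449  0.1758] [ 0.5388 -0.2559  0.1518] [ 0.5576 -0.2357  0.1921]
 top 29 [ 0.5467 -0.2458  0.1897] [ 0.5388 -0.2543  0.1881] [ 0.5561 -0.2377  0.1921]
bail 0 114 [ 0.5506 -0.2482  0.1303] -0.7039751485710443 [ 0.51  -0.277  0.113] [ 0.584 -0.214  0.148]
tray rim 0 ((546.6707763671875, -246.84005737304688), (113.52633666992188, 94.08963012695312), 49.94881820678711)
base 0 ((624.2562255859375, 151.876220703125), (246.1861114501953, 248.3660125732422), 72.94695281982422)
coltop 0 ((579.0655517578125, 212.41055297851562), (45.505859375, 58.436729431152344), 10.473872184753418)
hook 0 400 [0.5935 0.1642 0.2308] 1.6879626462047566
[[0.603, 0.082, 0.23], [0.606, 0.092, 0.226], [0.601, 0.102, 0.217], [0.603, 0.111, 0.217], [0.601, 0.118, 0.223], [0.594, 0.125, 0.234], [0.597, 0.135, 0.236], [0.594, 0.144, 0.237], [0.595, 0.152, 0.235], [0.591, 0.163, 0.236], [0.587, 0.171, 0.238], [0.59, 0.18, 0.236], [0.574, 0.182, 0.223], [0.584, 0.184, 0.239], [0.588, 0.185, 0.217], [0.568, 0.186, 0.243], [0.601, 0.187, 0.231], [0.601, 0.188, 0.243], [0.605, 0.19, 0.212], [0.601, 
[... 670 characters left out ...]
8), (45.59716796875, 57.957393646240234), 10.736495018005371)
hook 1 356 [0.5853 0.161  0.2312] -1.3373565964897942
[[0.602, 0.083, 0.233], [0.601, 0.09, 0.23], [0.6, 0.101, 0.22], [0.596, 0.108, 0.218], [0.596, 0.114, 0.228], [0.591, 0.12, 0.229], [0.595, 0.127, 0.239], [0.596, 0.134, 0.237], [0.589, 0.143, 0.235], [0.591, 0.152, 0.233], [0.588, 0.16, 0.238], [0.585, 0.168, 0.238], [0.585, 0.176, 0.24], [0.572, 0.182, 0.227], [0.573, 0.183, 0.231], [0.585, 0.184, 0.237], [0.59, 0.185, 0.234], [0.592, 0.187, 0.237], [0.564, 0.188, 0.241], [0.57, 0.19, 0.243], [0.595, 0.191, 0.244], [0.571, 0.193, 0.24], [0.609, 0.195, 0.213], [0.582, 0.198, 0.241], [0.579, 0.199, 0.244], [0.558, 0.2, 0.237]]
```

Emit:
servo_tool(
  plan=[
    {"travel": [0.02, -0.02, 0.04], "yaw": -0.05},
    {"travel": [0.02, -0.02, 0.04], "yaw": -0.05},
    {"travel": [0.02, -0.02, 0.04], "yaw": -0.05},
    {"travel": [0.02, -0.02, 0.04], "yaw": -0.05},
    {"travel": [0.02, -0.02, 0.04], "yaw": -0.05},
    {"travel": [0.02, -0.035, 0], "yaw": -0.07},
    {"travel": [0.02, -0.035, 0], "yaw": -0.07},
    {"travel": [0.02, -0.035, 0], "yaw": -0.07},
    {"travel": [0.02, -0.035, 0], "yaw": -0.07},
    {"travel": [0.02, -0.035, 0], "yaw": -0.07},
    {"travel": [0.02, -0.035, 0], "yaw": -0.07},
    {"travel": [0.02, -0.035, 0], "yaw": -0.07},
    {"travel": [0.02, -0.035, 0], "yaw": -0.07},
    {"travel": [0.02, -0.035, 0], "yaw": -0.07},
    {"travel": [0.02, -0.035, 0], "yaw": -0.07},
    {"travel": [0.02, -0.035, 0], "yaw": -0.07},
    {"travel": [0.02, -0.035, 0], "yaw": -0.07},
    {"travel": [0, 0, 0], "yaw": 0},
    {"travel": [0, 0, 0], "yaw": 0},
  ],
)

```text
time: 2.0
eef_pos: [0.5431, 0.0964, 0.3896]
eef_rot: [-0.0, 0.648, 0.762, -0.0]
contact_force: [-0.3, 0.9, -0.0]
grip_width: 0.0918
finger_force: 0.0
```

```bash
cat > hook.py <<'E'
from h import *
def fit(D,tag):
    P=pts(D); c=D['img'].astype(int); sat=c.max(2)-c.min(2)
    m=(P[...,0]>.45)&(P[...,0]<.72)&(P[...,1]>.05)&(P[...,1]<.176)&(P[...,2]>.205)&(P[...,2]<.25)&(sat<45)
    a=P[m]
    if len(a)<20: print(tag,'few',len(a)); return
    l=cv2.fitLine(a[:,:2].astype(np.float32),cv2.DIST_HUBER,0,1e-4,1e-4).ravel(); d=l[:2]*(-1 if l[1]>0 else 1)
    s=(a[:,:2]-l[2:])@d; print(tag,len(a),'dir',np.degrees(np.arctan2(d[1],d[0])).round(2),'tip',(l[2:]+d*s.max()).round(4))
    for lo in np.arange(s.max()-.06,s.max(),.004):
        k=(s>=lo)&(s<lo+.004)
        if k.any(): print('  back',round(s.max()-lo-.002,3),(l[2:]+d*(lo+.002)).round(4),'ztop',np.percentile(a[k,2],85).round(4))
if __name__=='__main__':
    d=cap('wrist'); save('wrist1',d['img']); fit(d,'wrist')
    for n in('scene','top'): fit(dict(np.load(n+'.npz')),n)
    o=status.get_obs(); print(o['time'],o['eef_pos'],o['eef_rot'],o['q'].round(2))
E
python3 hook.py
```

```text
wrist 463 dir -79.24 tip [0.6024 0.0825]
  back 0.058 [0.5916 0.1395] ztop 0.2373
  back 0.054 [0.5923 0.1355] ztop 0.2367
  back 0.05 [0.5931 0.1316] ztop 0.2367
  back 0.046 [0.5938 0.1277] ztop 0.2369
  back 0.042 [0.5946 0.1237] ztop 0.2372
  back 0.038 [0.5953 0.1198] ztop 0.2336
  back 0.034 [0.596  0.1159] ztop 0.23
  back 0.03 [0.5968 0.1119] ztop 0.2258
  back 0.026 [0.5975 0.108 ] ztop 0.2231
  back 0.022 [0.5983 0.1041] ztop 0.2188
  back 0.018 [0.599  0.1002] ztop 0.2189
  back 0.014 [0.5998 0.0962] ztop 0.2224
  back 0.01 [0.6005 0.0923] ztop 0.2263
  back 0.006 [0.6013 0.0884] ztop 0.2313
  back 0.002 [0.602  0.0844] ztop 0.2329
scene 135 dir -78.86 tip [0.6055 0.0836]
  back 0.058 [0.5943 0.1405] ztop 0.2376
  back 0.054 [0.5951 0.1366] ztop 0.2367
  back 0.05 [0.5959 0.1327] ztop 0.2348
  back 0.046 [0.5967 0.1288] ztop 0.2377
  back 0.042 [0.5974 0.1248] ztop 0.2358
  back 0.038 [0.5982 0.1209] ztop 0.2314
  back 0.034 [0.599 0.117] ztop 0.2298
  back 0.03 [0.5997 0.1131] ztop 0.2263
  back 0.026 [0.6005 0.1091] ztop 0.2199
  back 0.022 [0.6013 0.1052] ztop 0.2198
  
[... 297 characters left out ...]
.591  0.1354] ztop 0.2369
  back 0.05 [0.5917 0.1315] ztop 0.238
  back 0.046 [0.5925 0.1275] ztop 0.2385
  back 0.042 [0.5932 0.1236] ztop 0.2357
  back 0.038 [0.594  0.1197] ztop 0.2314
  back 0.034 [0.5947 0.1157] ztop 0.2277
  back 0.03 [0.5955 0.1118] ztop 0.2242
  back 0.026 [0.5962 0.1079] ztop 0.2215
  back 0.022 [0.597 0.104] ztop 0.22
  back 0.018 [0.5978 0.1   ] ztop 0.2206
  back 0.014 [0.5985 0.0961] ztop 0.2241
  back 0.01 [0.5993 0.0922] ztop 0.2286
  back 0.006 [0.6    0.0882] ztop 0.2323
  back 0.002 [0.6008 0.0843] ztop 0.2325
2.05 [0.54264421 0.09796449 0.38978082] [-6.41202317e-04  6.46981736e-01  7.62505191e-01 -2.36158234e-04] [-0.26  0.17  0.04  1.52 -0.01  1.45 -0.06]
```

View pics/wrist1.png

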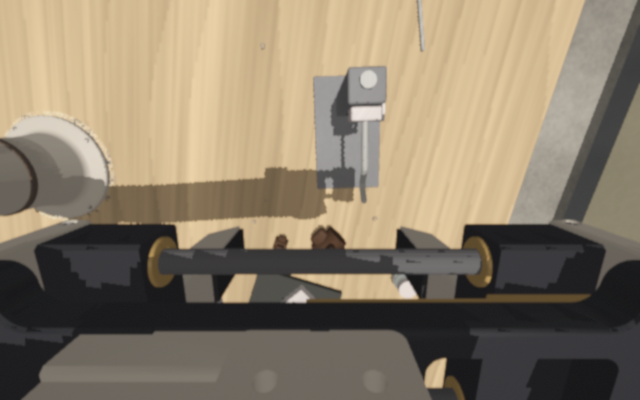

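The wrist view shows the hook tip at (362,195), running up to the column at (367,105). The seat is at about (0.599, 0.102, 0.219) and the hook points at −79.1°. Next I go above the grip at (0.5435, −0.246), with the bail at −40°.

Emit:
servo_tool(
  plan=[
    {"travel": [0, -0.0345, -0.013], "yaw": -0.086},
    {"travel": [0, -0.0345, -0.013], "yaw": -0.086},
    {"travel": [0, -0.0345, -0.013], "yaw": -0.086},
    {"travel": [0, -0.0345, -0.013], "yaw": -0.086},
    {"travel": [0, -0.0345, -0.013], "yaw": -0.086},
    {"travel": [0, -0.0345, -0.013], "yaw": -0.086},
    {"travel": [0, -0.0345, -0.013], "yaw": -0.086},
    {"travel": [0, -0.0345, -0.013], "yaw": -0.086},
    {"travel": [0, -0.0345, -0.013], "yaw": -0.086},
    {"travel": [0, -0.0345, -0.013], "yaw": -0.086},
    {"travel": [0, 0, 0], "yaw": 0},
    {"travel": [0, 0, 0], "yaw": 0},
  ],
)

```text
time: 3.25
eef_pos: [0.543, -0.2463, 0.2596]
eef_rot: [-0.001, 0.906, 0.424, -0.0]
contact_force: [0.4, 0.3, -0.2]
grip_width: 0.092
finger_force: 0.0
```

```bash
python3 - <<'E'
from h import *
d=cap('wrist'); save('wrist2',d['img']); o=status.get_obs(); print(o['time'],o['eef_pos'],o['contact_force'])
q=o['eef_rot'];M=R.from_quat(np.r_[q[1:],q[0]]).as_matrix();print('tool y deg',np.degrees(np.arctan2(M[1,1],M[0,1])))
P=pts(d); a=P[(abs(P[...,0]-.5435)<.05)&(abs(P[...,1]+.246)<.05)&(P[...,2]>.15)&(P[...,2]<.2)]
print(len(a)); 
if len(a): 
    print(a.mean(0),a.min(0),a.max(0)); t=a[a[:,2]>.186]; print(len(t),cv2.minAreaRect(t[:,:2].astype(np.float32)*1000) if len(t)>3 else '')
E
```

```text
3.3 [ 0.54371404 -0.24530948  0.26015821] [-1.32943197  0.81040302 -0.24528884]
tool y deg -39.74538397595458
354
[ 0.54574418 -0.24569393  0.18340642] [ 0.5336402  -0.25798307  0.15005366] [ 0.55434962 -0.23751686  0.19179221]
250 ((544.2202758789062, -247.39669799804688), (15.245904922485352, 14.863652229309082), 50.660499572753906)
```

View pics/wrist2.png

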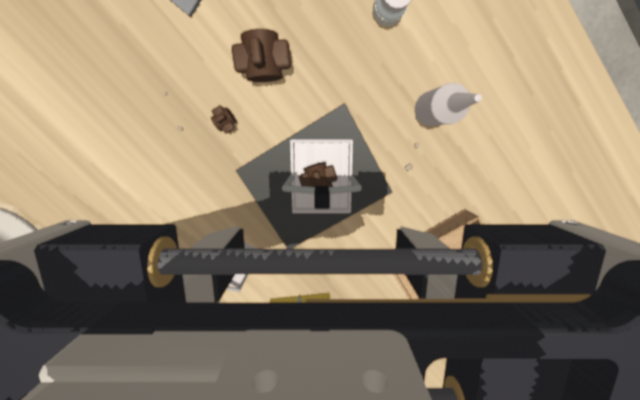

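Wrist view: the grip at (322,195) is centred between the fingers and the bail is parallel to the jaw line. Now I descend and close.

Emit:
servo_tool(
  plan=[
    {"travel": [0.001, -0.0015, -0.025], "yaw": 0},
    {"travel": [0, 0, -0.025], "yaw": 0},
    {"travel": [0, 0, -0.025], "yaw": 0},
    {"travel": [0, 0, -0.017], "yaw": 0},
    {"travel": [0, 0, -0.01], "yaw": 0},
    {"travel": [0, 0, 0], "yaw": 0},
    {"travel": [0, 0, 0], "yaw": 0},
  ],
)

```text
time: 4.0
eef_pos: [0.545, -0.2483, 0.1593]
eef_rot: [0.0, 0.906, 0.424, 0.001]
contact_force: [0.2, -0.3, -0.1]
grip_width: 0.0919
finger_force: 0.0
```

Emit:
servo_tool(
  plan=[
    {"travel": [0, 0, 0]},
    {"travel": [0, 0, 0]},
    {"travel": [0, 0, 0]},
    {"travel": [0, 0, 0]},
    {"travel": [0, 0, 0]},
    {"travel": [0, 0, 0]},
    {"travel": [0, 0, 0]},
    {"travel": [0, 0, 0]},
  ],
  jaw=0.0,
  newtons=40,
)

```text
schema error: expected keys travel, yaw
```

Emit:
servo_tool(
  plan=[
    {"travel": [0, 0, -0.001], "yaw": 0},
    {"travel": [0, 0, 0], "yaw": 0},
    {"travel": [0, 0, 0], "yaw": 0},
    {"travel": [0, 0, 0], "yaw": 0},
    {"travel": [0, 0, 0], "yaw": 0},
    {"travel": [0, 0, 0], "yaw": 0},
    {"travel": [0, 0, 0], "yaw": 0},
    {"travel": [0, 0, 0], "yaw": 0},
  ],
  jaw=0.0,
  newtons=40,
)

```text
time: 4.8
eef_pos: [0.5441, -0.2491, 0.1573]
eef_rot: [-0.0, 0.906, 0.423, 0.0]
contact_force: [0.7, -0.4, 0.1]
grip_width: 0.0321
finger_force: 0.0
```

Emit:
servo_tool(
  plan=[
    {"travel": [0, 0, 0], "yaw": 0},
    {"travel": [0, 0, 0], "yaw": 0},
    {"travel": [0, 0, 0], "yaw": 0},
    {"travel": [0, 0, 0], "yaw": 0},
    {"travel": [0, 0, 0], "yaw": 0},
  ],
)

```text
time: 5.3
eef_pos: [0.5441, -0.249, 0.1573]
eef_rot: [0.0, 0.906, 0.423, 0.0]
contact_force: [-0.1, -0.2, -0.4]
grip_width: 0.0001
finger_force: 0.0
```

Emit:
servo_tool(
  plan=[
    {"travel": [0, 0, 0.004], "yaw": 0},
    {"travel": [0, 0, 0.008], "yaw": 0},
    {"travel": [0, 0, 0.015], "yaw": 0},
    {"travel": [0, 0, 0.015], "yaw": 0},
    {"travel": [0, 0, 0.015], "yaw": 0},
    {"travel": [0, 0, 0.015], "yaw": 0},
    {"travel": [0, 0, 0.008], "yaw": 0},
    {"travel": [0, 0, 0], "yaw": 0},
    {"travel": [0, 0, 0], "yaw": 0},
    {"travel": [0, 0, 0], "yaw": 0},
  ],
)

```text
time: 6.3
eef_pos: [0.5435, -0.2487, 0.2364]
eef_rot: [-0.001, 0.906, 0.423, -0.001]
contact_force: [1.1, 0.7, -0.7]
grip_width: 0.0005
finger_force: 0.0
```

```bash
python3 - <<'E'
from h import *
d=cap('wrist'); save('wrist3',d['img']); 
for i in range(3):
    o=status.get_obs(); print(o['time'],o['eef_pos'],o['contact_force'],o['torque'],o['grip_width'],o['finger_force'],o['q'].round(2)); optics.capture('wrist')
E
```

```text
6.35 [ 0.54349412 -0.24870972  0.23638059] [ 0.42572957  0.32010591 -0.01067484] [-0.05913634  0.14571818 -0.06398714] 0.00032751710397547725 0.0 [ 0.11  0.35  0.35  1.66 -0.13  1.16 -0.2 ]
6.4 [ 0.54356884 -0.24878873  0.23643445] [ 0.4772168  -0.04458523  0.46468582] [-0.09672724  0.12255488 -0.035269  ] 0.00023065292061311035 0.0 [ 0.11  0.35  0.35  1.66 -0.13  1.16 -0.2 ]
6.45 [ 0.54366144 -0.24885676  0.23654374] [-0.85680846  0.31836239  0.32531923] [-0.08862312  0.11496993  0.0300432 ] 0.0005589055471653048 0.0 [ 0.11  0.35  0.35  1.66 -0.13  1.16 -0.2 ]
```

View pics/wrist3.png

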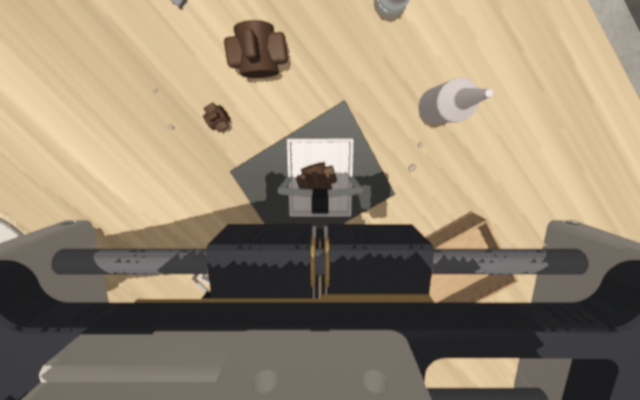

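Wrist view: the fingers closed to zero beside the grip, which stands untouched at (320,200). I check where the fingertips really are using the fixed cameras.

```bash
python3 - <<'E'
from h import *
o=status.get_obs(); print(o['eef_pos'])
ims=[]
for n in('scene','top','wrist'):
    d=cap(n); P=pts(d)
    for lo,hi in((.2,.215),(.215,.23),(.23,.245),(.245,.26),(.26,.28)):
        m=(abs(P[...,0]-.544)<.1)&(abs(P[...,1]+.247)<.1)&(P[...,2]>lo)&(P[...,2]<hi); a=P[m]
        if len(a): print(n,lo,len(a),a.mean(0).round(3),a.min(0).round(3),a.max(0).round(3))
    a=P[(abs(P[...,0]-.544)<.04)&(abs(P[...,1]+.247)<.04)&(P[...,2]>.15)&(P[...,2]<.195)]; print(n,'grip',len(a),a.mean(0) if len(a) else '')
    if n=='scene': ims.append(cv2.resize(d['img'][110:260,200:350],(600,600),interpolation=cv2.INTER_CUBIC))
    if n=='wrist': print(d['position'],d['attitude'])
save('chk',ims[0])
E
```

```text
[ 0.54373847 -0.24889118  0.23666105]
scene 0.26 13 [ 0.553 -0.241  0.277] [ 0.548 -0.246  0.273] [ 0.559 -0.235  0.28 ]
scene grip 114 [ 0.54956573 -0.24468875  0.17502224]
top grip 0 
wrist 0.26 58 [ 0.55  -0.241  0.276] [ 0.547 -0.244  0.272] [ 0.554 -0.238  0.28 ]
wrist grip 417 [ 0.54580846 -0.24564357  0.18329335]
[ 0.58574958 -0.19871693  0.43101858] [ 0.93255371 -0.11608167  0.04221417 -0.33924414]
```

View pics/chk.png

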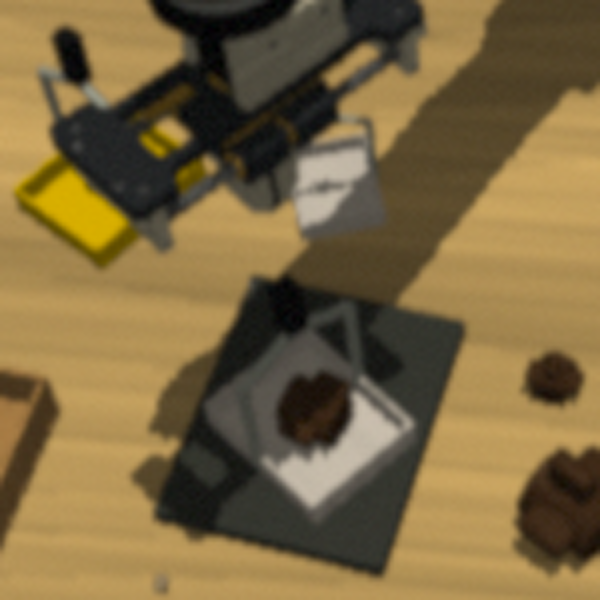

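The fingertips are really at z≈0.272 while the reported TCP z is 0.2366. The reported TCP is about 35 mm too low, so the fingers closed just above the grip. The xy values agree. I reopen, go down by 0.114 and grip again.

Emit:
servo_tool(
  plan=[
    {"travel": [0.0005, 0.0015, 0], "yaw": 0},
    {"travel": [0, 0, 0], "yaw": 0},
    {"travel": [0, 0, 0], "yaw": 0},
    {"travel": [0, 0, 0], "yaw": 0},
    {"travel": [0, 0, 0], "yaw": 0},
    {"travel": [0, 0, -0.01], "yaw": 0},
    {"travel": [0, 0, -0.02], "yaw": 0},
    {"travel": [0, 0, -0.02], "yaw": 0},
    {"travel": [0, 0, -0.02], "yaw": 0},
    {"travel": [0, 0, -0.02], "yaw": 0},
    {"travel": [0, 0, -0.014], "yaw": 0},
    {"travel": [0, 0, -0.01], "yaw": 0},
    {"travel": [0, 0, 0], "yaw": 0},
    {"travel": [0, 0, 0], "yaw": 0},
  ],
  jaw=0.06,
)

```text
time: 8.05
eef_pos: [0.5449, -0.2478, 0.1237]
eef_rot: [0.0, 0.906, 0.423, 0.0]
contact_force: [1.1, -0.8, 0.3]
grip_width: 0.0599
finger_force: 0.0
```

Emit:
servo_tool(
  plan=[
    {"travel": [0, 0, 0], "yaw": 0},
    {"travel": [0, 0, 0], "yaw": 0},
    {"travel": [0, 0, 0], "yaw": 0},
    {"travel": [0, 0, 0], "yaw": 0},
    {"travel": [0, 0, 0], "yaw": 0},
    {"travel": [0, 0, 0], "yaw": 0},
    {"travel": [0, 0, 0], "yaw": 0},
    {"travel": [0, 0, 0], "yaw": 0},
  ],
  jaw=0.0,
  newtons=40,
)

```text
time: 8.85
eef_pos: [0.5447, -0.2476, 0.1234]
eef_rot: [0.0, 0.906, 0.423, 0.0]
contact_force: [-0.3, -0.6, 1.5]
grip_width: 0.0155
finger_force: 40.0
```

Emit:
servo_tool(
  plan=[
    {"travel": [0, 0, 0.003], "yaw": 0},
    {"travel": [0, 0, 0.006], "yaw": 0},
    {"travel": [0, 0, 0.01], "yaw": 0},
    {"travel": [0, 0, 0.015], "yaw": 0},
    {"travel": [0, 0, 0.018], "yaw": 0},
    {"travel": [0, 0, 0.02], "yaw": 0},
    {"travel": [0, 0, 0.02], "yaw": 0},
    {"travel": [0, 0, 0.018], "yaw": 0},
    {"travel": [0, 0, 0.012], "yaw": 0},
    {"travel": [0, 0, 0.006], "yaw": 0},
    {"travel": [0, 0, 0], "yaw": 0},
    {"travel": [0, 0, 0], "yaw": 0},
    {"travel": [0, 0, 0], "yaw": 0},
    {"travel": [0, 0, 0], "yaw": 0},
  ],
)

```text
time: 10.25
eef_pos: [0.544, -0.2473, 0.2503]
eef_rot: [-0.001, 0.906, 0.423, -0.001]
contact_force: [-0.7, -0.3, -7.4]
grip_width: 0.0158
finger_force: 40.0
```

```bash
python3 - <<'E'
from h import *
for i in range(3):
    o=status.get_obs(); print(o['time'],o['eef_pos'],o['contact_force'].round(2),o['grip_width']); d=optics.capture('wrist')
q=o['eef_rot'];M=R.from_quat(np.r_[q[1:],q[0]]).as_matrix();print('tool y deg',np.degrees(np.arctan2(M[1,1],M[0,1])))
E
```

```text
10.25 [ 0.54403636 -0.24729755  0.25031436] [-0.69 -0.33 -7.44] 0.015792063444104408
10.3 [ 0.54413175 -0.24733154  0.25046502] [ 0.59 -0.2  -7.85] 0.01553755720167489
10.35 [ 0.5442552  -0.24744615  0.25068773] [ 0.16 -0.05 -7.56] 0.01562866210195335
tool y deg -39.93390330426428
```

The weight is about 7.6 N, so the pointer should settle near 0.058. Now I turn the tray and carry it to a standoff in front of the hook.

Emit:
servo_tool(
  plan=[
    {"travel": [0.0023, 0.0103, 0], "yaw": 0.0317},
    {"travel": [0.0047, 0.0207, 0], "yaw": 0.0634},
    {"travel": [0.0047, 0.0207, 0], "yaw": 0.0634},
    {"travel": [0.0047, 0.0207, 0], "yaw": 0.0634},
    {"travel": [0.0047, 0.0207, 0], "yaw": 0.0634},
    {"travel": [0.0047, 0.0207, 0], "yaw": 0.0634},
    {"travel": [0.0047, 0.0207, 0], "yaw": 0.0634},
    {"travel": [0.0047, 0.0207, 0], "yaw": 0.0634},
    {"travel": [0.0047, 0.0207, 0], "yaw": 0.0634},
    {"travel": [0.0047, 0.0207, 0], "yaw": 0.0634},
    {"travel": [0.0047, 0.0207, 0], "yaw": 0.0634},
    {"travel": [0.0047, 0.0207, 0], "yaw": 0.0634},
    {"travel": [0.0047, 0.0207, 0], "yaw": 0.0634},
    {"travel": [0.0047, 0.0207, 0], "yaw": 0.0634},
    {"travel": [0.0023, 0.0103, 0], "yaw": 0.0317},
    {"travel": [0, 0, 0], "yaw": 0},
    {"travel": [0, 0, 0], "yaw": 0},
    {"travel": [0, 0, 0], "yaw": 0},
  ],
)

```text
time: 12.2
eef_pos: [0.6101, 0.0399, 0.2513]
eef_rot: [0.0, 0.638, 0.77, -0.001]
contact_force: [0.8, -0.6, -8.3]
grip_width: 0.0156
finger_force: 40.0
```

```bash
python3 - <<'E'
from h import *
from hook import fit
d=cap('wrist'); save('wrist4',d['img']); fit(d,'wrist')
P=pts(d)
t=cap('top'); PT=pts(t); s=cap('scene'); PS=pts(s)
o=status.get_obs(); e=o['eef_pos']; print(o['time'],e,o['contact_force'].round(2))
q=o['eef_rot'];M=R.from_quat(np.r_[q[1:],q[0]]).as_matrix();print('tool y deg',np.degrees(np.arctan2(M[1,1],M[0,1])))
for n,X in(('w',P),('t',PT),('s',PS)):
    a=X[(abs(X[...,0]-e[0])<.06)&(abs(X[...,1]-e[1])<.02)&(X[...,2]>.235)&(X[...,2]<.275)]
    print(n,len(a)); 
    if len(a)>5:
        v=np.linalg.svd(a[:,:2]-a[:,:2].mean(0))[2][0]; print(a.mean(0),a.max(0),np.degrees(np.arctan2(v[1],v[0])))
save('st4',np.hstack([d['img'][:240,160:560],s['img'][150:290,350:500].repeat(2,0).repeat(2,1)[:240]]))
E
```

```text
wrist 1688 dir -77.74 tip [0.6137 0.0408]
  back 0.058 [0.6013 0.0975] ztop 0.2223
  back 0.054 [0.6022 0.0936] ztop 0.2261
  back 0.05 [0.603  0.0897] ztop 0.2303
  back 0.046 [0.6039 0.0857] ztop 0.2327
  back 0.042 [0.6047 0.0818] ztop 0.2325
  back 0.002 [0.6132 0.0427] ztop 0.2461
12.35 [0.61024277 0.04070622 0.25142553] [-0.3   0.27 -7.19]
tool y deg 10.79622527415704
w 480
[0.60963473 0.04260271 0.25436852] [0.65667707 0.05179629 0.26872727] 10.760665807267078
t 0
s 48
[0.65223109 0.04840967 0.2505005 ] [0.65863006 0.05319556 0.26042343] 11.846642601416114
```

View pics/st4.png

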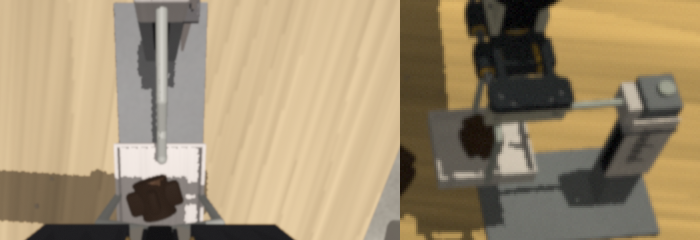

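The tray is held level in front of the hook, whose tip is at (160,158) in the left crop and lines up with the bail's middle. I refine the hook position from this close view.

```bash
python3 - <<'E'
from h import *
d=dict(np.load('wrist.npz')); P=pts(d); c=d['img'].astype(int); sat=c.max(2)-c.min(2)
m=(P[...,0]>.55)&(P[...,0]<.65)&(P[...,1]>.07)&(P[...,1]<.17)&(P[...,2]>.205)&(P[...,2]<.25)&(sat<45); a=P[m]
l=cv2.fitLine(a[:,:2].astype(np.float32),cv2.DIST_HUBER,0,1e-4,1e-4).ravel(); D=l[:2]*(-1 if l[1]>0 else 1); s=(a[:,:2]-l[2:])@D
print(len(a),np.degrees(np.arctan2(D[1],D[0])),'tip',l[2:]+D*s.max())
for lo in np.arange(s.max()-.06,s.max(),.003):
    k=(s>=lo)&(s<lo+.003)
    if k.any(): print((l[2:]+D*(lo+.0015)).round(4),np.percentile(a[k,2],85).round(4))
# bail wire in the hand: profile along bail dir
u=np.array([np.cos(.1885),np.sin(.1885)]); n=np.array([-u[1],u[0]]); e=np.array([.6102,.0405])
b=P[(abs((P[...,:2]-e)@n)<.015)&(abs((P[...,:2]-e)@u)<.06)&(P[...,2]>.235)&(P[...,2]<.275)]
x=(b[:,:2]-e)@u; y=(b[:,:2]-e)@n
for lo in np.arange(-.06,.06,.006):
    k=(x>=lo)&(x<lo+.006)
    if k.sum()>2: print('bail',round(lo+.003,3),k.sum(),'n',y[k].mean().round(4),y[k].min().round(4),y[k].max().round(4),'z',b[k,2].max().round(4))
print(x.min(),x.max())
E
```

```text
1464 -79.068245 tip [0.60369556 0.08087219]
[0.5926 0.1383] 0.2371
[0.5932 0.1354] 0.2371
[0.5937 0.1324] 0.2367
[0.5943 0.1295] 0.237
[0.5949 0.1265] 0.2369
[0.5954 0.1236] 0.2364
[0.596  0.1206] 0.234
[0.5966 0.1177] 0.2316
[0.5972 0.1147] 0.2289
[0.5977 0.1118] 0.226
[0.5983 0.1089] 0.2233
[0.5989 0.1059] 0.2204
[0.5994 0.103 ] 0.2192
[0.6 0.1] 0.219
[0.6006 0.0971] 0.222
[0.6011 0.0941] 0.2245
[0.6017 0.0912] 0.2282
[0.6023 0.0882] 0.2309
[0.6028 0.0853] 0.2329
[0.6034 0.0823] 0.2325
bail -0.045 71 n 0.0021 0.0003 0.0032 z 0.2542
bail -0.039 48 n 0.0018 -0.0015 0.0031 z 0.2563
bail -0.033 25 n 0.0025 0.0018 0.0032 z 0.2582
bail -0.027 18 n 0.0027 0.0022 0.003 z 0.2591
bail -0.021 32 n 0.0021 -0.0004 0.0033 z 0.2654
bail -0.015 24 n 0.0025 0.0012 0.0033 z 0.2656
bail -0.009 18 n 0.0024 0.0018 0.0031 z 0.2672
bail 0.009 22 n 0.0024 0.0016 0.0031 z 0.2687
bail 0.015 31 n 0.0023 0.001 0.0033 z 0.2653
bail 0.021 29 n 0.0022 -0.0 0.0034 z 0.2645
bail 0.027 20 n 0.0027 0.002 0.0029 z 0.2596
bail 0.033 28 n 0.0024 0.0014 0.0031 z 0.2577
bail 0.039 56 n 0.0017 -0.0016 0.0031 z 0.2553
bail 0.045 58 n 0.0021 -0.0001 0.0031 z 0.2534
-0.04795800678663023 0.047459736644009175
```

Emit:
servo_tool(
  plan=[
    {"travel": [-0.0009, 0.0051, 0], "yaw": 0.002},
    {"travel": [-0.0018, 0.0102, 0], "yaw": 0},
    {"travel": [-0.0018, 0.0102, 0], "yaw": 0},
    {"travel": [-0.0018, 0.0103, 0], "yaw": 0},
    {"travel": [-0.0018, 0.0103, 0], "yaw": 0},
    {"travel": [-0.0018, 0.0103, 0], "yaw": 0},
    {"travel": [-0.0009, 0.0051, 0], "yaw": 0},
    {"travel": [0, 0, 0], "yaw": 0},
    {"travel": [0, 0, 0], "yaw": 0},
    {"travel": [0, 0, -0.003], "yaw": 0},
    {"travel": [0, 0, -0.005], "yaw": 0},
    {"travel": [0, 0, -0.005], "yaw": 0},
    {"travel": [0, 0, -0.005], "yaw": 0},
    {"travel": [0, 0, -0.005], "yaw": 0},
    {"travel": [0, 0, -0.004], "yaw": 0},
    {"travel": [0, 0, -0.003], "yaw": 0},
    {"travel": [0, 0, 0], "yaw": 0},
    {"travel": [0, 0, 0], "yaw": 0},
    {"travel": [0, 0, 0], "yaw": 0},
  ],
)

```text
time: 14.25
eef_pos: [0.5998, 0.1037, 0.2217]
eef_rot: [0.0, 0.636, 0.772, 0.0]
contact_force: [0.3, -0.1, -7.7]
grip_width: 0.0156
finger_force: 40.0
```

```bash
python3 - <<'E'
from h import *
d=cap('wrist'); P=pts(d); s=cap('scene'); save('wrist5',np.hstack([d['img'][:240,160:560],s['img'][150:290,350:500].repeat(2,0).repeat(2,1)[:240]]))
o=status.get_obs(); e=o['eef_pos']; print(o['time'],e,o['contact_force'].round(2))
E
```

```text
14.35 [0.59970175 0.10375256 0.22167235] [-0.06 -0.4  -7.48]
```

View pics/wrist5.png

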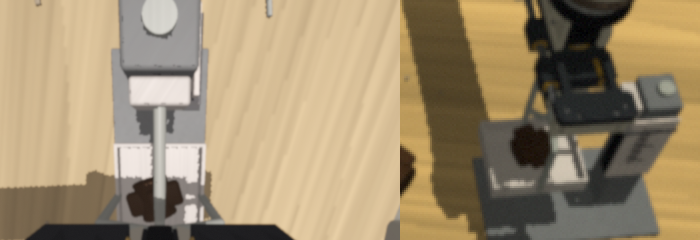

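Emit:
servo_tool(
  plan=[
    {"travel": [0, -0.0006, -0.002], "yaw": 0},
    {"travel": [0, -0.0006, -0.002], "yaw": 0},
    {"travel": [0, 0, -0.002], "yaw": 0},
    {"travel": [0, 0, -0.002], "yaw": 0},
    {"travel": [0, 0, -0.002], "yaw": 0},
    {"travel": [0, 0, -0.0015], "yaw": 0},
    {"travel": [0, 0, -0.0015], "yaw": 0},
    {"travel": [0, 0, -0.0015], "yaw": 0},
    {"travel": [0, 0, -0.0015], "yaw": 0},
    {"travel": [0, 0, -0.0015], "yaw": 0},
    {"travel": [0, 0, -0.0015], "yaw": 0},
    {"travel": [0, 0, -0.0015], "yaw": 0},
    {"travel": [0, 0, -0.0015], "yaw": 0},
    {"travel": [0, 0, -0.0015], "yaw": 0},
    {"travel": [0, 0, -0.0015], "yaw": 0},
    {"travel": [0, 0, -0.0015], "yaw": 0},
    {"travel": [0, 0, -0.0015], "yaw": 0},
    {"travel": [0, 0, -0.0015], "yaw": 0},
    {"travel": [0, 0, 0], "yaw": 0},
    {"travel": [0, 0, 0], "yaw": 0},
  ],
)

```text
time: 16.35
eef_pos: [0.5995, 0.1025, 0.1919]
eef_rot: [0.0, 0.636, 0.772, 0.0]
contact_force: [-0.1, 0.1, -5.7]
grip_width: 0.0161
finger_force: 40.0
```

```bash
python3 - <<'E'
from h import *
d=cap('wrist'); P=pts(d); s=cap('scene'); save('wrist6',np.hstack([d['img'][:240,160:560],s['img'][150:290,350:500].repeat(2,0).repeat(2,1)[:240]]))
o=status.get_obs(); e=o['eef_pos']; print(o['time'],e,o['contact_force'].round(2),o['torque'].round(2))
a=P[(abs(P[...,0]-.595)<.012)&(P[...,1]>.125)&(P[...,1]<.15)&(P[...,2]>.15)&(P[...,2]<.245)]; print('arm top z',len(a),np.percentile(a[:,2],[50,85]))
E
```

```text
16.45 [0.59952371 0.1024883  0.19194621] [ 0.14 -0.9  -5.64] [-0.05  0.11 -0.03]
arm top z 544 [0.22206372 0.222949  ]
```

The hook has sunk 14.5 mm and the load on the hand dropped to 5.6 N, which is consistent. About 43 mm remain.

Emit:
servo_tool(
  plan=[
    {"travel": [0, 0, -0.001], "yaw": 0},
    {"travel": [0, 0, -0.002], "yaw": 0},
    {"travel": [0, 0, -0.0022], "yaw": 0},
    {"travel": [0, 0, -0.0022], "yaw": 0},
    {"travel": [0, 0, -0.0022], "yaw": 0},
    {"travel": [0, 0, -0.0022], "yaw": 0},
    {"travel": [0, 0, -0.0022], "yaw": 0},
    {"travel": [0, 0, -0.0022], "yaw": 0},
    {"travel": [0, 0, -0.0022], "yaw": 0},
    {"travel": [0, 0, -0.0022], "yaw": 0},
    {"travel": [0, 0, -0.0022], "yaw": 0},
    {"travel": [0, 0, -0.0022], "yaw": 0},
    {"travel": [0, 0, -0.0022], "yaw": 0},
    {"travel": [0, 0, -0.0022], "yaw": 0},
    {"travel": [0, 0, -0.0022], "yaw": 0},
    {"travel": [0, 0, -0.0022], "yaw": 0},
    {"travel": [0, 0, -0.002], "yaw": 0},
    {"travel": [0, 0, -0.001], "yaw": 0},
    {"travel": [0, 0, 0], "yaw": 0},
    {"travel": [0, 0, 0], "yaw": 0},
  ],
)

```text
time: 18.45
eef_pos: [0.5996, 0.1025, 0.1552]
eef_rot: [0.0, 0.636, 0.772, 0.0]
contact_force: [-0.3, -0.4, -1.5]
grip_width: 0.0155
finger_force: 40.0
```

```bash
cat > m.py <<'E'
from h import *
F=[]
for i in range(4):
    d=cap('wrist'); o=status.get_obs(); F.append(np.r_[o['contact_force'],o['torque']])
P=pts(d); e=o['eef_pos']; print(o['time'],e,np.mean(F,0).round(2),np.array(F)[:,2].round(2))
a=P[(abs(P[...,0]-.595)<.012)&(P[...,1]>.125)&(P[...,1]<.15)&(P[...,2]>.14)&(P[...,2]<.245)]; print('arm top z',len(a),np.percentile(a[:,2],[50,85]) if len(a) else '')
E
python3 m.py
```

```text
18.65 [0.59958705 0.10247653 0.15515691] [ 0.09  0.45 -1.25 -0.08  0.01 -0.  ] [-1.66 -1.09 -0.49 -1.76]
arm top z 544 [0.18579668 0.18663017]
```

Emit:
servo_tool(
  plan=[
    {"travel": [0, 0, -0.001], "yaw": 0},
    {"travel": [0, 0, -0.0015], "yaw": 0},
    {"travel": [0, 0, -0.0015], "yaw": 0},
    {"travel": [0, 0, -0.001], "yaw": 0},
    {"travel": [0, 0, -0.001], "yaw": 0},
    {"travel": [0, 0, 0], "yaw": 0},
    {"travel": [0, 0, 0], "yaw": 0},
    {"travel": [0, 0, 0], "yaw": 0},
  ],
)

```text
time: 19.45
eef_pos: [0.5996, 0.1025, 0.1491]
eef_rot: [0.0, 0.636, 0.772, 0.0]
contact_force: [0.8, 0.2, -0.3]
grip_width: 0.0158
finger_force: 40.0
```

```bash
sed -i 's/range(4)/range(16)/' m.py; python3 m.py
```

```text
20.25 [0.59951341 0.10247259 0.14904557] [ 0.36  0.14 -0.5  -0.04 -0.09  0.  ] [ 0.14 -0.72  0.47  0.77 -0.39 -0.32 -1.37 -0.82 -1.19 -1.56 -1.25 -0.46
 -0.09 -1.17 -0.03  0.04]
arm top z 543 [0.17971571 0.18059532]
```

Emit:
servo_tool(
  plan=[
    {"travel": [0, 0, -0.001], "yaw": 0},
    {"travel": [0, 0, -0.001], "yaw": 0},
    {"travel": [0, 0, -0.001], "yaw": 0},
    {"travel": [0, 0, -0.0005], "yaw": 0},
    {"travel": [0, 0, 0], "yaw": 0},
    {"travel": [0, 0, 0], "yaw": 0},
    {"travel": [0, 0, 0], "yaw": 0},
  ],
)

```text
time: 20.95
eef_pos: [0.5995, 0.1025, 0.1456]
eef_rot: [0.0, 0.636, 0.772, 0.0]
contact_force: [1.0, -0.1, -0.2]
grip_width: 0.0159
finger_force: 40.0
```

```bash
sed -i 's/range(16)/range(40)/' m.py; python3 m.py
```

```text
22.95 [0.59948645 0.10246414 0.14553205] [ 0.78  0.11 -0.06 -0.03 -0.22  0.  ] [-0.61 -0.28  1.   -0.48 -0.09  0.53  0.26  0.49 -0.65  0.03 -0.13  1.16
 -0.19  0.52 -0.14 -1.16 -0.54 -0.73  0.25  0.06  0.79 -0.55 -0.33 -0.89
  0.38 -1.05  0.59 -0.78  0.22 -0.8   0.34  0.12 -0.13  1.43 -0.23  0.47
 -0.36 -0.67 -0.47  0.04]
arm top z 547 [0.17624342 0.17709096]
```

The vertical load on the hand is about 0, but a 0.8 N sideways pull remains. I shift by 1 mm to relieve it before releasing.

Emit:
servo_tool(
  plan=[
    {"travel": [0.0005, 0.0001, 0], "yaw": 0},
    {"travel": [0.0005, 0.0001, 0], "yaw": 0},
    {"travel": [0, 0, 0], "yaw": 0},
    {"travel": [0, 0, 0], "yaw": 0},
  ],
)

```text
time: 23.35
eef_pos: [0.5997, 0.1025, 0.1452]
eef_rot: [-0.001, 0.636, 0.772, -0.001]
contact_force: [-1.6, -0.0, -0.7]
grip_width: 0.0157
finger_force: 40.0
```

```bash
python3 m.py
```

```text
25.35 [0.6001801  0.10261923 0.14541978] [-4.16 -0.68 -0.13 -0.26  1.04 -0.  ] [-0.3   0.11 -0.25 -0.23  0.15 -0.18  0.98  0.05 -0.5  -0.33 -0.25 -0.81
  0.08  0.79  0.76 -0.5  -0.22 -0.8   0.03 -0.09  0.34  0.1   0.13  0.5
 -0.02 -0.95 -0.38  0.47 -0.2  -0.57 -0.25 -0.62  0.15  0.4   0.42  0.09
 -0.75 -0.65 -1.1  -0.62]
arm top z 545 [0.17618025 0.17705866]
```

The contact is stiff: 0.8 N corresponds to only about 0.15 mm. I undo most of the shift, then release gently.

Emit:
servo_tool(
  plan=[
    {"travel": [-0.0004, -0.0001, 0], "yaw": 0},
    {"travel": [-0.0004, -0.0001, 0], "yaw": 0},
    {"travel": [0, 0, 0], "yaw": 0},
    {"travel": [0, 0, 0], "yaw": 0},
    {"travel": [0, 0, 0], "yaw": 0},
  ],
)

```text
time: 25.85
eef_pos: [0.6, 0.1026, 0.1457]
eef_rot: [0.0, 0.636, 0.772, 0.0]
contact_force: [-3.7, -0.8, -0.4]
grip_width: 0.0158
finger_force: 40.0
```

```bash
sed -i 's/range(40)/range(20)/' m.py; python3 m.py
```

```text
26.85 [0.5998732  0.10249873 0.14560849] [-2.29 -0.14 -0.12 -0.12  0.58  0.  ] [-1.16  0.19 -0.    0.78  0.4  -0.07 -0.06 -0.22 -0.96 -0.73  0.83 -0.22
 -0.15  0.39 -0.76  0.21 -0.55 -0.09  0.2  -0.54]
arm top z 543 [0.17631859 0.1772101 ]
```

Emit:
servo_tool(
  plan=[
    {"travel": [-0.0001, 0, 0], "yaw": 0},
    {"travel": [0, 0, 0], "yaw": 0},
    {"travel": [0, 0, 0], "yaw": 0},
    {"travel": [0, 0, 0], "yaw": 0},
    {"travel": [0, 0, 0], "yaw": 0},
    {"travel": [0, 0, 0], "yaw": 0},
    {"travel": [0, 0, 0], "yaw": 0},
    {"travel": [0, 0, 0], "yaw": 0},
    {"travel": [0, 0, 0], "yaw": 0},
    {"travel": [0, 0, 0], "yaw": 0},
  ],
)

```text
time: 27.85
eef_pos: [0.5997, 0.1025, 0.1456]
eef_rot: [0.0, 0.636, 0.772, 0.0]
contact_force: [-0.7, 0.1, -0.0]
grip_width: 0.0154
finger_force: 40.0
```

```bash
python3 m.py
```

```text
28.85 [0.59968001 0.10247101 0.14556859] [ 0.29  0.3  -0.01  0.03 -0.08 -0.01] [ 0.23  0.35 -0.15  0.02 -0.03 -0.55 -0.23  0.58 -0.33  0.01 -0.19  0.34
 -0.09 -0.41  0.14 -0.31  0.55 -0.32 -0.1   0.2 ]
arm top z 556 [0.17632155 0.17722947]
```

All forces are near zero. I ease the grip, then open.

Emit:
servo_tool(
  plan=[
    {"travel": [0, 0, 0], "yaw": 0},
    {"travel": [0, 0, 0], "yaw": 0},
    {"travel": [0, 0, 0], "yaw": 0},
    {"travel": [0, 0, 0], "yaw": 0},
    {"travel": [0, 0, 0], "yaw": 0},
  ],
  newtons=3,
)

```text
time: 29.35
eef_pos: [0.5996, 0.1024, 0.1455]
eef_rot: [0.0, 0.636, 0.772, 0.0]
contact_force: [1.7, 0.8, -0.4]
grip_width: 0.016
finger_force: 3.0
```

Emit:
servo_tool(
  plan=[
    {"travel": [0, 0, 0], "yaw": 0},
    {"travel": [0, 0, 0], "yaw": 0},
    {"travel": [0, 0, 0], "yaw": 0},
    {"travel": [0, 0, 0], "yaw": 0},
    {"travel": [0, 0, 0], "yaw": 0},
    {"travel": [0, 0, 0], "yaw": 0},
    {"travel": [0, 0, 0], "yaw": 0},
    {"travel": [0, 0, 0], "yaw": 0},
  ],
  jaw=0.05,
)

```text
time: 30.15
eef_pos: [0.5996, 0.1025, 0.1456]
eef_rot: [0.0, 0.636, 0.772, 0.0]
contact_force: [-0.4, 0.5, -0.8]
grip_width: 0.0499
finger_force: 0.0
```

Emit:
servo_tool(
  plan=[
    {"travel": [0, 0, 0.005], "yaw": 0},
    {"travel": [0, 0, 0.01], "yaw": 0},
    {"travel": [0, 0, 0.02], "yaw": 0},
    {"travel": [0, 0, 0.025], "yaw": 0},
    {"travel": [0, 0, 0.025], "yaw": 0},
    {"travel": [0, 0, 0.025], "yaw": 0},
    {"travel": [0, 0, 0.025], "yaw": 0},
    {"travel": [0, 0, 0.015], "yaw": 0},
    {"travel": [0, 0, 0], "yaw": 0},
    {"travel": [0, 0, 0], "yaw": 0},
    {"travel": [0, 0, 0], "yaw": 0},
    {"travel": [0, 0, 0], "yaw": 0},
    {"travel": [0, 0, 0], "yaw": 0},
    {"travel": [0, 0, 0], "yaw": 0},
    {"travel": [0, 0, 0], "yaw": 0},
  ],
)

```text
time: 31.65
eef_pos: [0.5995, 0.1024, 0.2952]
eef_rot: [-0.0, 0.636, 0.772, -0.0]
contact_force: [0.4, 0.3, -0.5]
grip_width: 0.0498
finger_force: 0.0
```

```bash
python3 m.py; python3 - <<'E'
from h import *
d=cap('wrist'); s=cap('scene'); save('end',np.hstack([d['img'][:240,160:560],s['img'][150:290,350:500].repeat(2,0).repeat(2,1)[:240]]))
P=pts(d); a=P[(abs(P[...,0]-.6)<.03)&(abs(P[...,1]-.1)<.03)&(P[...,2]>.19)&(P[...,2]<.23)]; print(len(a),a.mean(0) if len(a) else '')
E
```

```text
32.65 [0.59954887 0.10245716 0.29550692] [ 0.09 -0.23  0.22 -0.09  0.03  0.01] [ 0.43  0.44 -0.37  0.18  1.13  0.1   0.56  0.25  0.55 -0.08  0.28 -0.19
  0.33 -0.06  0.5   0.79 -0.46  0.3  -0.06 -0.2 ]
arm top z 159 [0.17555722 0.17650271]
289 [0.59731695 0.10323371 0.20894666]
```

View pics/end.png

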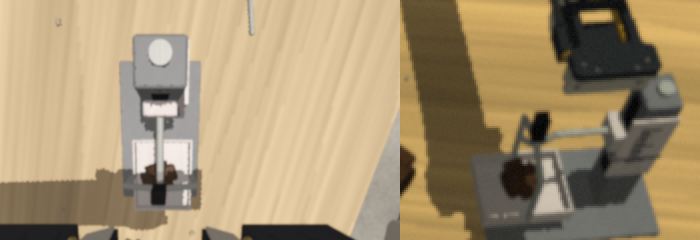

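The end view shows the tray hanging on the hook with the fossil inside and the fingers clear above. I check for swing.

Emit:
servo_tool(
  plan=[
    {"travel": [0, 0, 0], "yaw": 0},
    {"travel": [0, 0, 0], "yaw": 0},
    {"travel": [0, 0, 0], "yaw": 0},
    {"travel": [0, 0, 0], "yaw": 0},
    {"travel": [0, 0, 0], "yaw": 0},
    {"travel": [0, 0, 0], "yaw": 0},
    {"travel": [0, 0, 0], "yaw": 0},
    {"travel": [0, 0, 0], "yaw": 0},
    {"travel": [0, 0, 0], "yaw": 0},
    {"travel": [0, 0, 0], "yaw": 0},
    {"travel": [0, 0, 0], "yaw": 0},
    {"travel": [0, 0, 0], "yaw": 0},
    {"travel": [0, 0, 0], "yaw": 0},
    {"travel": [0, 0, 0], "yaw": 0},
    {"travel": [0, 0, 0], "yaw": 0},
    {"travel": [0, 0, 0], "yaw": 0},
    {"travel": [0, 0, 0], "yaw": 0},
    {"travel": [0, 0, 0], "yaw": 0},
    {"travel": [0, 0, 0], "yaw": 0},
    {"travel": [0, 0, 0], "yaw": 0},
  ],
)

```text
time: 34.75
eef_pos: [0.5996, 0.1025, 0.2955]
eef_rot: [-0.0, 0.636, 0.772, -0.0]
contact_force: [-0.9, 0.2, 0.1]
grip_width: 0.05
finger_force: 0.0
```

```bash
python3 - <<'E'
from h import *
for i in range(16):
    d=optics.capture('wrist'); P=pts(d); a=P[(abs(P[...,0]-.6)<.03)&(abs(P[...,1]-.1)<.03)&(P[...,2]>.19)&(P[...,2]<.23)]; print(len(a),a.mean(0).round(4))
t=a[a[:,2]>.207]; print('top',t.mean(0),t.max(0))
E
```

```text
289 [0.5973 0.1032 0.2089]
289 [0.5973 0.1032 0.209 ]
290 [0.5973 0.1033 0.2088]
287 [0.5974 0.1032 0.2087]
289 [0.5973 0.1032 0.2089]
290 [0.5973 0.1033 0.2089]
289 [0.5973 0.1032 0.2089]
289 [0.5973 0.1032 0.2089]
288 [0.5973 0.1032 0.209 ]
289 [0.5973 0.1033 0.2088]
289 [0.5973 0.1032 0.2087]
287 [0.5973 0.1032 0.2089]
288 [0.5973 0.1032 0.2089]
288 [0.5973 0.1032 0.209 ]
290 [0.5973 0.1032 0.2088]
284 [0.5973 0.1032 0.2088]
top [0.59739376 0.10208571 0.21073268] [0.60630547 0.11035718 0.21328269]
```

It is completely at rest, so I hand in.

```bash
python3 -c "
from bench import robot
print(robot.hand_in())"
```

```text
the job is handed in; nothing more can be done
None
```

The tray hangs at rest by its bail peak on the hook with the fossil still in it, the pointer has settled about 60 mm down, and I handed the job in (no verdict was shown). The first grasp closed on air, because the reported fingertip height was about 35 mm too low, and the second held.

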